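# Slide the wet saucer up onto the sloping drip board

### The arm

A 6-joint arm with a two-finger parallel gripper is mounted at the origin on the work surface. World frame = base frame: x ahead of the robot, y to its left, z up, the work surface at z = 0. Lengths are in m, angles in rad, forces in N, time in s.
With the tool pointing down it reaches from about 0.375 to 0.9 m from the base axis. Payload 3.1 kg.
Tool frame: the origin (TCP) lies on the centre line of the jaws, within the pads' length; the fingertips stand robot.tip_reach ahead of it and the grasp point (between the pads) lies 8 mm behind it (robot.tip_reach is the distance from the TCP to the fingertips, in m); z points along the fingers, y is the line along which they close (so a half turn about z gives the same grasp; the last joint's range is limited). The gripper opens to 87 mm and grips with 3 to 60 N. Pads are 19 mm wide; open, the fingers measure 117 mm over their backs; the gripper's body (75 mm by 190 mm) begins 51 mm behind the grasp point.
Start: joints at [1.085, 0.527, 1.433, -0, 1.181, -0.178], TCP at [0.189, 0.596, 0.234] pointing down, gripper open.
Joint ranges: [-3.08, 3.08], [-0.75, 2.2], [0.22, 2.44], [-1.43, 4.57], [0, 2.65], [-2.85, 2.85]. Speed limits (rad/s): [2.79, 2.79, 3.14, 3.14, 3.14, 3.14].

### API

Orientations are given as a unit quaternion [x, y, z, w].
In Python, from rig import robot gives the robot as it stands.
- The arm moves only by the tool jog_arm, never from a script. Its argument "motion" is one flat list of numbers, 7 for each row, row after row: the shift along the tool's x, y, z scaled (see below), then the turn, a rotation vector about the tool's x, y, z scaled (see below), then the gripper's target within -1 to 1 (shut at 1, half-way at 0, fully open at -1). In form: [x, y, z, rx, ry, rz, hand, x, y, z, rx, ry, rz, hand, ...]. A call has 1 to 12 rows; each row shifts and turns the commanded pose from where the row before left it, along the tool's axes as they then stand; what a row does not reach is not made up. The controller multiplies each number of a shift by 4 cm and each number of a turn by 4 degrees. A row lasts 1/8 s, in which the tool goes at most 62.5 mm and 10.7 degrees, less where a joint would pass 70% of its speed; a pose out of reach is approached as far as the arm can. A call with a number of a shift or a turn outside -1 to 1 is refused whole. A call with a gripper value outside its range is refused whole. The fingers move at their own pace and stop on an object; "grip_force" is the grip in N (left out, the last holds). Time passes only in rows, so rows that do not move let the fingers close. It gives the time, the measured TCP pose, the force, the opening and the grip force at its end, in the units of the state.
- robot.get_obs(): the state, without advancing time (a new reading comes with each control period).
- robot.camera(name): name is "scene" or "side" or "wrist"; returns the picture (420x560x3 uint8, blue, green, red); there is no depth.
- robot.calibration(name): a dict with "fx", "fy", "cx", "cy" (pixels), "R" (3x3) and "t" (3): a world point X has camera coordinates R X + t; the wrist camera has in their place "T_tool_cam" (4x4, takes a point from camera to tool coordinates, whose origin is the TCP and whose axes are the flange's). Camera axes: x right, y down, z forward; pixel columns grow to the right and rows downward; lengths in m; the calibration is good to about 2 mm. A picture is of the moment at which its call begins: read the wrist's pose just before it. calibration takes no time and is no camera call.
- robot.hand_in(): hands the job in; it is judged then, once.
The state is a dict: "time": time; "q": joint angles; "joint_velocities": joint speeds; "joint_torque": joint torques, N m; "position": TCP position; "tool_rot": TCP orientation; "ft_force": force on the tool from outside, world axes, zero at the start; "moment": the same for the moment, N m; "grip_width": finger opening in m; "grip_force": force on a finger pad.
Only numpy, scipy, OpenCV 4.12 (cv2) and the standard library are available. Lean on these libraries where they do the work, as an engineer would, in place of code of your own. Each camera call takes 0.05 s, during which the arm holds its last target. There are 200 camera calls.

### The job

The plate slots of the dish rack are full, so put the saucer to drain on the sloping ribbed drip board at the end of the rack: slide it along the plywood and up the slope until it lies flat on the ribs with no part of it hanging over the board's lower edge or its sides. It is wet and slippery, so slide it and do not lift it, leave it lying there by itself, and leave the mug, the ladle and the chopsticks where they are.

Things in the scene. Friction and masses are not known exactly. Their poses are not given: they have to be found in the camera images.
- saucer: White ceramic saucer, right way up on the plywood, the only loose round dish there. Rim 152 mm across (its widest part, 19 mm above its underside: push here), flat foot 80 mm across, wall 5 mm, 13 mm deep inside, 0.17 to 0.34 kg. Origin at the centre of its underside, z up; yaw means nothing. Slides when pushed, stays where it is left, on the slope too.
- drip_board: Fixed turquoise drip board at the rack's end: ribbed plane 200 x 200 mm rising at 9 degrees (0.157 rad) from plywood to rack; the rib tops, running up the slope, form one smooth plane. Origin at that plane's centre, y up the slope, x level across it, z normal to it. Beads 6 mm wide, 5 mm high run along both sides (x = +-0.097); the saucer's rim passes above them.
- board_low (a point): Middle of the drip board's lower edge (board y = -0.100), which is feathered flush with the plywood top: no step to climb.
- board_lip (a point): Middle of the drip board's upper edge (board y = +0.100), at the rib plane. A lip 22 mm high stands here and stops the saucer's rim when the saucer's origin is at board y = +0.024.
- strip: Fixed plywood strip, 420 mm wide (x), 950 mm long (y from -0.530 to +0.420), 12 mm thick, on two battens; flat top 36 mm above the table. Origin at table level straight below the drip board's origin; y axis along the strip, the level direction up the board's slope. The fixed rack with its upright plates (to 250 mm above the plywood) begins at y = +0.108.
- mug: Steel mug, 76 mm across, 85 mm high, upright on the strip beside the drip board on its far side (strip x about +0.155). Origin at the centre of its underside. Bystander.
- ladle: Black plastic ladle lying on the strip's far edge (strip x about +0.16), bowl up at the end nearer the rack, 82 mm across and 36 mm high; handle 230 mm long, pointing away from the rack, 41 mm high at most. Origin under the bowl, x axis along the handle. Bystander.
- chopsticks: Two bamboo chopsticks 225 mm long side by side in a white spring clip, 17 mm high, lying along the strip's near edge (strip x about -0.155). Origin at their middle, underneath, x axis along them. Bystander.
Things that resemble listed ones, but are neither listed nor needed, are in the scene too. Several things have the shape of the saucer; the one meant has the colours described above.

How it is judged:
At the end, for the whole second after the job is handed in: The saucer lies right way up and at rest on the drip board, on the rib plane (within 4 mm and 0.05 rad), its centre within 25 mm of the board's centre line and between 26 mm below and 30 mm above the board's middle along the slope, so that no rim hangs over (x of saucer in the frame of drip_board between -0.025 and 0.025 m and y of saucer in the frame of drip_board between -0.026 and 0.03 m and z of saucer in the frame of drip_board between -0.004 and 0.004 m and angle between the z axis of saucer and the z axis of drip_board, either way round below 0.05 rad and angle between saucer's own z axis and vertical below 0.5 rad and linear speed of saucer below 0.01 m/s); the robot touches nothing.
It fails at once if the saucer is lifted: the centre of its underside rises more than 36 mm above the plywood top (lying on the board it is at most 20 mm above it) (height (world z) of saucer above 0.072 m).
It fails at once if the saucer is tipped by more than 0.5 rad (angle between saucer's own z axis and vertical above 0.5 rad).
It fails at once if the mug, ladle or chopsticks is moved by more than 30 mm (distance of any of mug, ladle, chopsticks from where it was at the start of the episode above 0.03 m).
It also fails if it takes over 48 s, if anything falls off the work surface, if the arm or the gripper's body presses on something with over 40 N, if the wrist force passes 120 N, or if a joint passes its speed limit or range.

## Working session

There is one attempt and no reset: what is moved stays moved. The work goes in short steps, Python scripts to look and compute and a tool call to move; the robot and the scene stay as the last step left them, time stands still between calls to the robot, and variables do not carry over. Pictures are saved under pics/ and viewed, at most 10 in all, crops included, and the job is handed in when it is done.

Besides the shell and the picture viewer there is one more tool, called after "Emit:" in YAML: its name, and indented under it one key for each argument. jog_arm: Moves the arm, as the interface text tells. Shifts and turns lie within -1 to 1; 1 stands for 4 cm of shift or 4 degrees of turn. Its arguments: {"type":"object","properties":{"motion":{"type":"array","items":{"type":"number"}},"grip_force":{"type":"number"}},"required":["motion"]}

```bash
mkdir -p pics; python3 - <<'E'
from rig import robot
import cv2
for n in ("scene","side"):
    cv2.imwrite(f"pics/{n}0.png",robot.camera(n))
o=robot.get_obs(); print(o['time'],o['position'],o['tool_rot'],o['grip_width'],robot.tip_reach)
for n in ("scene","side","wrist"): print(robot.calibration(n))
E
```

```text
0.1 [0.18902831 0.59505273 0.23266489] [ 1.53298773e-01  9.88179406e-01 -9.25384296e-04 -3.02732302e-04] 0.08717556827935166 0.011
{'fx': 501.04979080407463, 'fy': 501.04979080407463, 'cx': 279.9817661842725, 'cy': 204.66587406838855, 'R': array([[ 0.2487129 ,  0.96853561,  0.00898078],
       [ 0.69999752, -0.17333034, -0.6927915 ],
       [-0.6694366 ,  0.17859271, -0.72108202]]), 't': array([ 0.03182936, -0.33190616,  1.59272725])}
{'fx': 508.6952520933753, 'fy': 508.6952520933753, 'cx': 279.2177575446495, 'cy': 211.31551657532515, 'R': array([[ 0.90841646, -0.41781536,  0.0144864 ],
       [-0.29705575, -0.66946691, -0.68086117],
       [ 0.29417242,  0.61420223, -0.73226922]]), 't': array([-0.50676679,  0.11809145,  1.29166606])}
{'fx': 349.2746482768722, 'fy': 349.2746482768722, 'cx': 276.86779988651045, 'cy': 205.5072266442597, 'T_tool_cam': array([[ 5.44118256e-04, -9.53380162e-01, -3.01771388e-01,
         8.31802295e-02],
       [ 9.99999840e-01,  4.71270138e-04,  3.14206622e-04,
         1.22178452e-03],
       [-1.57342516e-04, -3.01771510e-01,  9.53380266e-01,
        -1.51436159e-01],
       [ 0.00000000e+00,  0.00000000e+00,  0.00000000e+00,
         1.00000000e+00]])}
```

View pics/scene0.png

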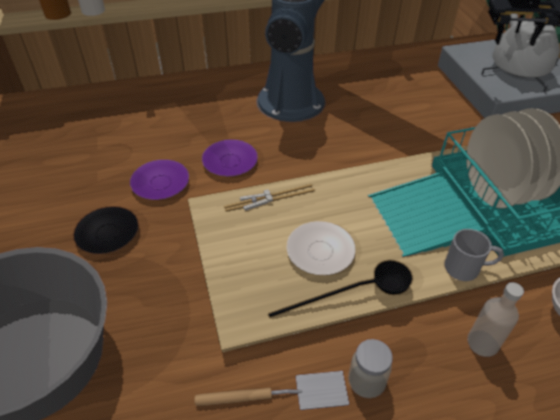

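View pics/side0.png

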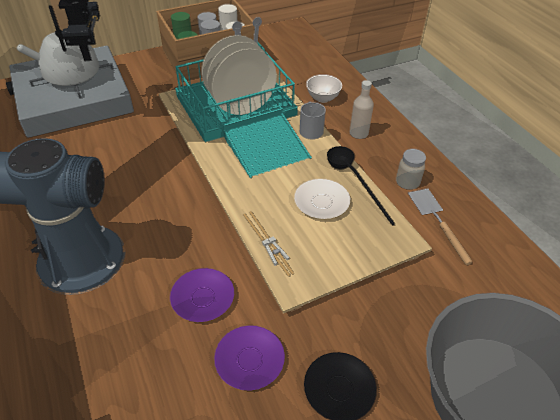

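The scene view shows the strip's near-end corners at (190,208) and (220,333), the saucer at (320,250), the drip board between (370,194), (408,251) and (485,232), the ladle bowl at (393,278) and the mug at (467,255). Next I'll convert these to positions using both views.

```bash
cat > h.py <<'E'
import numpy as np
from rig import robot
def ray(n,px,z):
    c=robot.calibration(n); d=np.array([(px[0]-c['cx'])/c['fx'],(px[1]-c['cy'])/c['fy'],1]); R=np.array(c['R']);t=np.array(c['t'])
    o=-R.T@t; v=R.T@d; return o+v*(z-o[2])/v[2]
def proj(n,X):
    c=robot.calibration(n); p=np.array(c['R'])@X+c['t']; return [c['fx']*p[0]/p[2]+c['cx'],c['fy']*p[1]/p[2]+c['cy']]
E
python3 - <<'E'
from h import *
import cv2
z=.036
for n,d in {"scene":dict(c1=(190,208),c2=(222,333),bl=(370,194),bl2=(408,251)),"side":dict(c1=(288,311),c2=(431,249),bl=(250,175),bl2=(311,156))}.items():
    for k,p in d.items(): print(n,k,ray(n,p,z).round(3))
print(ray("scene",(320,250),.053).round(3),ray("side",(323,200),.053).round(3))
print(proj("scene",np.array([.189,.596,.234])),proj("side",np.array([.189,.596,.234])))
for n,b in {"scene":(280,160,240,150),"side":(200,90,240,150)}.items():
    im=cv2.imread(f"pics/{n}0.png"); x,y,w,h=b
    cv2.imwrite(f"pics/{n}0c.png",cv2.resize(im[y:y+h,x:x+w],None,fx=3.3,fy=3.3,interpolation=cv2.INTER_CUBIC))
E
```

```text
scene c1 [ 0.43  -0.369  0.036]
scene c2 [ 0.782 -0.351  0.036]
scene bl [0.49  0.073 0.036]
scene bl2 [0.681 0.089 0.036]
side c1 [ 0.406 -0.378  0.036]
side c2 [ 0.812 -0.362  0.036]
side bl [0.499 0.074 0.036]
side bl2 [0.697 0.077 0.036]
[ 0.643 -0.107  0.053] [ 0.635 -0.114  0.053]
[np.float64(514.8849655139702), np.float64(38.700647753384175)] [np.float64(87.64469803419578), np.float64(47.562191726759465)]
```

View pics/scene0c.png

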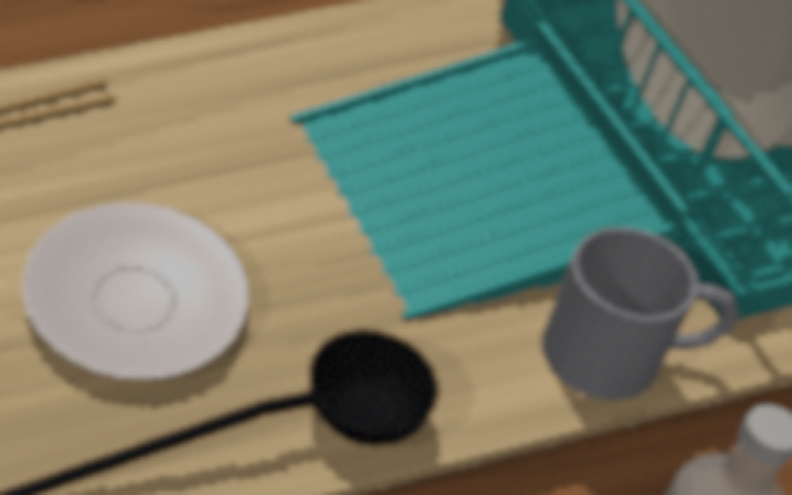

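View pics/side0c.png

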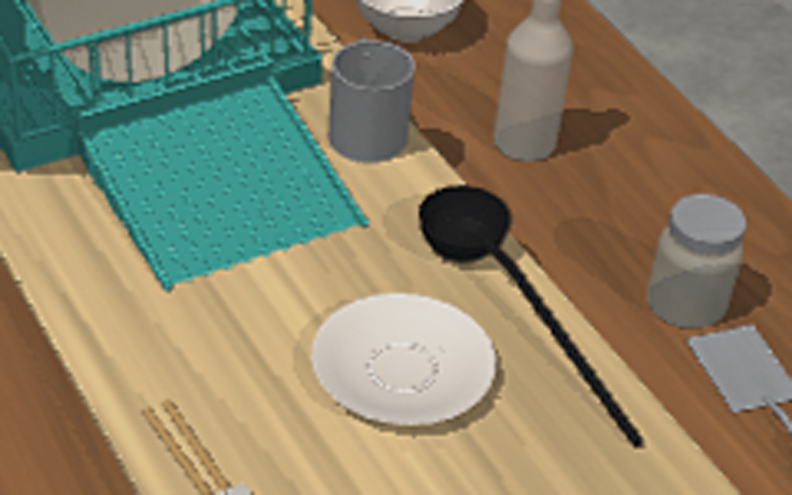

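Board corners: in the scene crop the lower ones are (292,119) and (408,318) and the upper near one is (530,42). In the side crop the lower ones are (170,289) and (366,224) and the upper far one is (275,82). The saucer rim centre is at (136,291) in the scene crop and (404,360) in the side crop.

```bash
python3 - <<'E'
from h import *
S=lambda n,p:( (280 if n=="scene" else 200)+p[0]/3.3,(160 if n=="scene" else 90)+p[1]/3.3)
for n,k,p,z in [("scene","ln",(292,119),.036),("scene","lf",(408,318),.036),("scene","un",(530,42),.070),("side","ln",(170,289),.036),("side","lf",(366,224),.036),("side","uf",(275,82),.070),("scene","sau",(136,291),.055),("side","sau",(404.5,360),.055),("scene","ladbowl",(374,387),.07),("side","ladbowl",(464,223),.07),("scene","mugtop",(634,265),.121),("side","mugtop",(372,65),.121),("scene","chopend",(108,93),.042),("side","chopend",(160,405),.042)]:
    print(n,k,ray(n,S(n,p),z).round(4))
E
```

```text
scene ln [0.4958 0.0669 0.036 ]
scene lf [0.6925 0.0734 0.036 ]
scene un [0.4924 0.2566 0.07  ]
side ln [0.4989 0.0621 0.036 ]
side lf [0.6929 0.0695 0.036 ]
side uf [0.6873 0.2529 0.07  ]
scene sau [ 0.6401 -0.1038  0.055 ]
side sau [ 0.6341 -0.1117  0.055 ]
scene ladbowl [0.7609 0.0129 0.07  ]
side ladbowl [0.7522 0.0023 0.07  ]
scene mugtop [0.7456 0.1861 0.121 ]
side mugtop [0.7491 0.1784 0.121 ]
scene chopend [ 0.4414 -0.0619  0.042 ]
side chopend [ 0.4372 -0.0659  0.042 ]
```

```bash
cat >> h.py <<'E'
from scipy.spatial.transform import Rotation as Ro
def plan(wps,step=1.0,p=None,yaw=None):
    """wps: (x,y,z,yaw deg of tool x); tool down. prints rows."""
    o=robot.get_obs(); R=Ro.from_quat(o['tool_rot']).as_matrix()
    p=np.array(o['position']) if p is None else np.array(p); yaw=np.degrees(np.arctan2(R[1,0],R[0,0])) if yaw is None else yaw
    print("from",p.round(4),round(yaw,2)); rows=[]
    for w in wps:
        for _ in range(60):
            d=np.array(w[:3])-p; a=(yaw-w[3])/4
            if np.linalg.norm(d)<.0004 and abs(a)<.05: break
            k=max(np.linalg.norm(d)/.04/step,abs(a),1)
            n=int(np.ceil(k-1e-6)); d/=n; a=round(a/n,2)
            c,s=np.cos(np.radians(yaw)),np.sin(np.radians(yaw))
            T=np.array([[c,s,0],[s,-c,0],[0,0,-1]])
            r=(T.T@d/.04).round(2); p=p+T@r*.04; yaw-=4*a
            rows.append(list(map(float,r))+[0,0,a,-1])
    for i in range(0,len(rows),12): print(", ".join(f"{v:g}" for r in rows[i:i+12] for v in r),"\n")
    print("end",p.round(4),round(yaw,2))
E
python3 - <<'E'
from h import *
plan([(.19,.55,.38,162.4),(.42,.22,.38,135),(.65,-.20,.18,97)],1.1)
E
```

```text
from [0.189  0.5951 0.2327] 162.36
-0.09, -0.27, -0.92, 0, 0, -0, -1, -0.09, -0.27, -0.92, 0, 0, -0, -1, -0.09, -0.26, -0.92, 0, 0, -0, -1, -0.09, -0.27, -0.92, 0, 0, -0.01, -1, -0.8, -0.61, -0, 0, 0, 0.69, -1, -0.83, -0.57, -0, 0, 0, 0.68, -1, -0.85, -0.53, -0, 0, 0, 0.69, -1, -0.88, -0.49, -0, 0, 0, 0.68, -1, -0.9, -0.45, -0, 0, 0, 0.69, -1, -0.92, -0.41, -0, 0, 0, 0.68, -1, -0.94, -0.36, -0, 0, 0, 0.69, -1, -0.95, -0.32, -0, 0, 0, 0.68, -1 

-0.97, -0.27, -0, 0, 0, 0.69, -1, -0.98, -0.23, -0, 0, 0, 0.68, -1, -0.96, -0.28, 0.42, 0, 0, 0.79, -1, -0.97, -0.23, 0.42, 0, 0, 0.79, -1, -0.98, -0.17, 0.42, 0, 0, 0.79, -1, -0.99, -0.12, 0.42, 0, 0, 0.79, -1, -1, -0.06, 0.41, 0, 0, 0.79, -1, -1, -0.01, 0.42, 0, 0, 0.79, -1, -1, 0.05, 0.41, 0, 0, 0.79, -1, -0.99, 0.1, 0.42, 0, 0, 0.79, -1, -0.98, 0.16, 0.41, 0, 0, 0.8, -1, -0.97, 0.21, 0.42, 0, 0, 0.79, -1 

-0.96, 0.26, 0.41, 0, 0, 0.8, -1, -0.95, 0.32, 0.42, 0, 0, 0.79, -1 

end [ 0.6501 -0.1999  0.1799] 97.0
```

Emit:
jog_arm:
  motion: [-0.1,-0.27,-0.92,0,0,0,-1,-0.1,-0.27,-0.92,0,0,0,-1,-0.1,-0.27,-0.92,0,0,0,-1,-0.1,-0.27,-0.92,0,0,0,-1,-0.8,-0.6,0,0,0,0.68,-1,-0.83,-0.57,0,0,0,0.68,-1,-0.85,-0.53,0,0,0,0.68,-1,-0.88,-0.49,0,0,0,0.68,-1,-0.9,-0.45,0,0,0,0.68,-1,-0.92,-0.4,0,0,0,0.68,-1,-0.94,-0.36,0,0,0,0.68,-1,-0.95,-0.32,0,0,0,0.68,-1]

```text
time: 1.6
position: [0.3765, 0.2854, 0.3804]
tool_rot: [0.338, 0.941, -0.0, -0.0]
ft_force: [0.7, 0.4, -1.1]
grip_width: 0.087
grip_force: 0.0
```

Emit:
jog_arm:
  motion: [-0.97,-0.27,0,0,0,0.68,-1,-0.98,-0.23,0,0,0,0.68,-1,-0.96,-0.28,0.42,0,0,0.8,-1,-0.97,-0.23,0.42,0,0,0.8,-1,-0.98,-0.17,0.42,0,0,0.8,-1,-0.99,-0.12,0.42,0,0,0.8,-1,-1,-0.06,0.42,0,0,0.8,-1,-1,0,0.42,0,0,0.8,-1,-1,0.05,0.42,0,0,0.8,-1,-0.99,0.1,0.42,0,0,0.8,-1,-0.98,0.16,0.42,0,0,0.8,-1,-0.97,0.21,0.42,0,0,0.8,-1]

```text
time: 3.1
position: [0.6146, -0.1301, 0.2116]
tool_rot: [0.622, 0.783, -0.0, -0.001]
ft_force: [0.4, 0.6, 0.5]
grip_width: 0.0871
grip_force: 0.0
```

Emit:
jog_arm:
  motion: [-0.96,0.26,0.42,0,0,0.8,-1,-0.95,0.32,0.42,0,0,0.8,-1,0,0,0,0,0,0,-1]

```text
time: 3.48
position: [0.6524, -0.2018, 0.1765]
tool_rot: [0.665, 0.747, -0.001, -0.001]
ft_force: [-0.6, -0.1, -0.3]
grip_width: 0.0876
grip_force: 0.0
```

```bash
python3 - <<'E'
from h import *
import cv2
o=robot.get_obs(); print(o['time'],o['position'],o['tool_rot'],o['ft_force'])
cv2.imwrite("pics/w1.png",robot.camera("wrist"))
np.save("w1.npy",np.r_[o['position'],o['tool_rot']])
E
```

```text
3.475 [ 0.6523532  -0.20182252  0.17651224] [ 6.65297712e-01  7.46577115e-01 -5.66409198e-04 -1.11553153e-03] [-0.64332719 -0.13476597 -0.26216795]
```

View pics/w1.png

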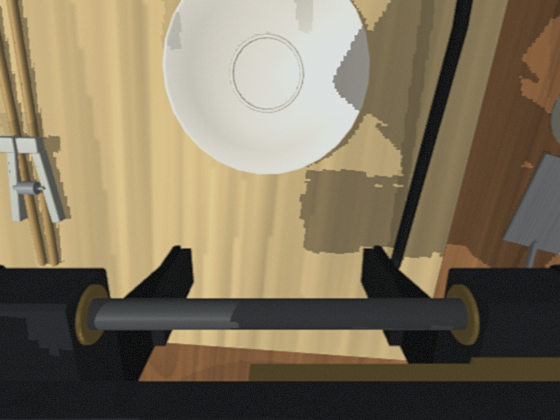

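The wrist view shows the saucer's foot ring at about (267,73), the rim spanning u = 163 to 369 with its bottom at (268,174), and the fingers symmetric about u ≈ 277.

```bash
python3 - <<'E'
from h import *
w=np.load("w1.npy"); c=robot.calibration("wrist"); R=Ro.from_quat(w[3:]).as_matrix(); T=np.array(c['T_tool_cam'])
def r(px,z):
    d=T[:3,:3]@np.array([(px[0]-c['cx'])/c['fx'],(px[1]-c['cy'])/c['fy'],1]); o=w[:3]+R@T[:3,3]; v=R@d
    return (o+v*(z-o[2])/v[2])
for n,px,z in [("ring",(267,73),.042),("L",(163,68),.055),("R",(369,68),.055),("bot",(268,174),.055)]: print(n,r(px,z).round(4))
print(np.degrees(np.arctan2(R[1,0],R[0,0])))
for k in (.637,): pass
s=r((267,73),.042)[:2]; y=96.7; u=np.array([np.cos(np.radians(y)),np.sin(np.radians(y))]); a=s-.1*u
print(s,a)
g=np.array([.5915,.167]); f=np.array([-.036,1]); end=g+.003*f-.072*u; low=end-.08*(g-s)/np.linalg.norm(g-s)
print("contact",s-.072*u,"end",end)
plan([(a[0],a[1],.12,y),(a[0],a[1],.058,y)],.8)
plan([(end[0]-.08*(g-s)[0]/.277,end[1]-.08,.058,y),(end[0],end[1],.062,y)],.5,p=(a[0],a[1],.058),yaw=y)
E
```

```text
ring [ 0.6337 -0.1027  0.042 ]
L [ 0.5584 -0.1087  0.055 ]
R [ 0.7076 -0.0914  0.055 ]
bot [ 0.643  -0.1782  0.055 ]
96.58952094960492
[ 0.63367668 -0.10268036] [ 0.64534375 -0.20199742]
contact [ 0.64207697 -0.17418864] end [0.59979229 0.09849171]
from [ 0.6518 -0.2001  0.1774] 96.68
-0.01, -0.08, 0.72, 0, 0, -0, -1, -0.02, -0.09, 0.71, 0, 0, -0.01, -1, 0, 0, 0.78, 0, 0, 0, -1, 0, 0, 0.77, 0, 0, 0, -1 

end [ 0.6452 -0.202   0.0582] 96.72
from [ 0.6453 -0.202   0.058 ] 96.7
0.46, -0.02, 0, 0, 0, 0, -1, 0.46, -0.02, 0, 0, 0, 0, -1, 0.47, -0.01, 0, 0, 0, 0, -1, 0.46, -0.02, 0, 0, 0, 0, -1, 0.47, -0.01, 0, 0, 0, 0, -1, 0.46, -0.02, 0, 0, 0, 0, -1, 0.47, -0.01, 0, 0, 0, 0, -1, 0.46, -0.02, 0, 0, 0, 0, -1, 0.47, -0.01, 0, 0, 0, 0, -1, 0.46, -0.02, 0, 0, 0, 0, -1, 0.47, -0.01, 0, 0, 0, 0, -1, 0.46, -0.02, 0, 0, 0, 0, -1 

0.4, -0.01, -0.02, 0, 0, 0, -1, 0.41, -0.01, -0.02, 0, 0, 0, -1, 0.4, -0.01, -0.02, 0, 0, 0, -1, 0.41, -0.02, -0.02, 0, 0, 0, -1, 0.4, -0.01, -0.02, 0, 0, 0, -1 

end [0.6    0.0984 0.062 ] 96.7
```

Emit:
jog_arm:
  motion: [-0.01,-0.08,0.7,0,0,0,-1,-0.02,-0.08,0.7,0,0,0,-1,0,0,0.8,0,0,0,-1,0,0,0.75,0,0,0,-1,0,0,0,0,0,0,-1]

```text
time: 4.15
position: [0.6439, -0.1989, 0.0592]
tool_rot: [0.664, 0.748, -0.001, -0.003]
ft_force: [-0.6, 0.6, 0.5]
grip_width: 0.0872
grip_force: 0.0
```

Emit:
jog_arm:
  motion: [0.25,0,0.02,0,0,0,-1,0.25,-0.01,0,0,0,0,-1,0.25,-0.01,0,0,0,0,-1,0.3,-0.01,0,0,0,0,-1,0.35,-0.01,0,0,0,0,-1,0.35,-0.01,0,0,0,0,-1,0.35,-0.02,0,0,0,0,-1,0.35,-0.01,0,0,0,0,-1,0.35,-0.01,0,0,0,0,-1,0.3,-0.01,0,0,0,0,-1,0.3,-0.01,0,0,0,0,-1,0.2,-0.01,0,0,0,0,-1]

```text
time: 5.65
position: [0.6243, -0.0578, 0.0603]
tool_rot: [0.664, 0.748, -0.0, -0.0]
ft_force: [0.3, -1.6, 2.2]
grip_width: 0.0872
grip_force: 1.4
```

```bash
python3 - <<'E'
from h import *
import cv2
o=robot.get_obs(); print(o['time'],o['position'],o['tool_rot'],o['ft_force'])
cv2.imwrite("pics/w2.png",np.hstack([cv2.resize(robot.camera(n),(400,300),interpolation=cv2.INTER_AREA) for n in("wrist","side")]))
plan([(.5998,.0985,.062,96.7)],.3)
E
```

```text
5.65 [ 0.62426062 -0.05784593  0.06028259] [ 6.64011238e-01  7.47722574e-01 -5.29989298e-05 -1.58410653e-04] [ 0.26245095 -1.6343764   2.21463121]
from [ 0.624  -0.0574  0.0601] 96.8
0.28, -0.01, -0, 0, 0, 0, -1, 0.28, -0.01, -0, 0, 0, 0, -1, 0.28, -0.01, -0, 0, 0, 0, -1, 0.28, -0.01, -0, 0, 0, 0, -1, 0.28, -0.01, -0, 0, 0, 0, -1, 0.28, -0.01, -0.01, 0, 0, 0, -1, 0.28, -0.01, -0, 0, 0, 0, -1, 0.28, -0.01, -0.01, 0, 0, 0, -1, 0.28, -0.01, -0, 0, 0, 0, -1, 0.28, -0.01, -0.01, 0, 0, 0.01, -1, 0.29, -0.01, -0, 0, 0, 0, -1, 0.28, -0.01, -0.01, 0, 0, 0.01, -1 

0.29, -0.01, -0, 0, 0, 0, -1, 0.28, -0.01, -0.01, 0, 0, 0.01, -1 

end [0.5998 0.0985 0.0621] 96.68
```

View pics/w2.png

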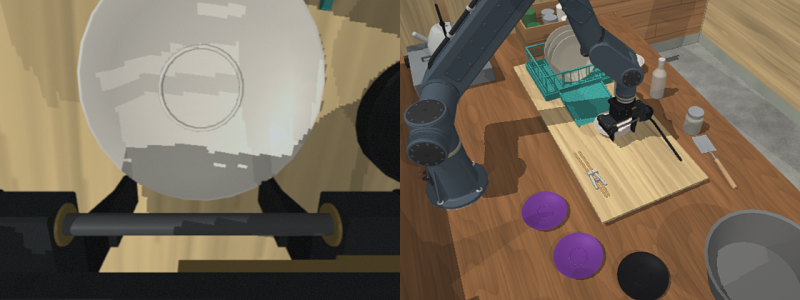

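The saucer sits cradled between both fingertips, with its ring at (202,87) in the wrist half, and it is clear of the ladle. I'll carry on up the slope.

Emit:
jog_arm:
  motion: [0.28,-0.01,0,0,0,0,-1,0.28,-0.01,0,0,0,0,-1,0.28,-0.01,0,0,0,0,-1,0.28,-0.01,0,0,0,0,-1,0.28,-0.01,0,0,0,0,-1,0.28,-0.01,-0.01,0,0,0,-1,0.28,-0.01,-0.01,0,0,0,-1,0.28,-0.01,-0.01,0,0,0,-1,0.28,-0.01,-0.01,0,0,0,-1,0.28,-0.01,-0.01,0,0,0,-1,0.28,-0.01,-0.01,0,0,0,-1,0.25,-0.01,-0.01,0,0,0,-1]

```text
time: 7.25
position: [0.6041, 0.0735, 0.0634]
tool_rot: [0.664, 0.748, -0.0, 0.0]
ft_force: [-0.1, -1.9, 1.0]
grip_width: 0.0872
grip_force: 1.5
```

Emit:
jog_arm:
  motion: [0.15,0,0,0,0,0,-1,0,0,0,0,0,0,-1]

```text
time: 7.5
position: [0.6037, 0.0793, 0.0635]
tool_rot: [0.664, 0.748, 0.0, 0.0]
ft_force: [0.6, -0.3, 0.7]
grip_width: 0.087
grip_force: 1.1
```

```bash
python3 - <<'E'
from h import *
import cv2
o=robot.get_obs(); print(o['time'],o['position'],o['tool_rot'],o['ft_force'])
np.save("w3.npy",np.r_[o['position'],o['tool_rot']])
cv2.imwrite("pics/w3.png",robot.camera("wrist"))
E
```

```text
7.5 [0.60369495 0.07931189 0.06354985] [6.64023100e-01 7.47711911e-01 3.49572247e-04 3.13095982e-04] [ 0.58441088 -0.34247834  0.7086343 ]
```

View pics/w3.png

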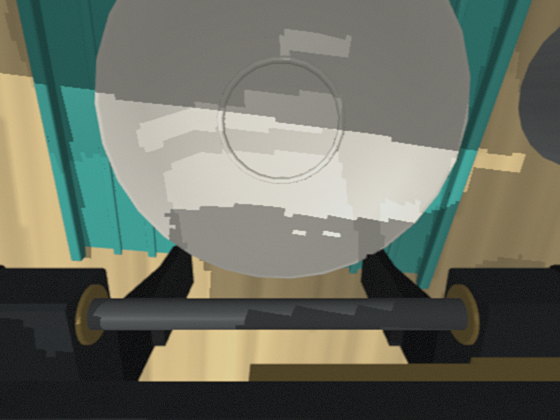

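The wrist view shows the foot ring at (282,120), with the board's lower corners at about (78,258) and (425,285). The saucer looks roughly centred.

```bash
python3 - <<'E'
from h import *
w=np.load("w3.npy"); c=robot.calibration("wrist"); R=Ro.from_quat(w[3:]).as_matrix(); T=np.array(c['T_tool_cam'])
def r(px,z):
    d=T[:3,:3]@np.array([(px[0]-c['cx'])/c['fx'],(px[1]-c['cy'])/c['fy'],1]); o=w[:3]+R@T[:3,3]; v=R@d
    return (o+v*(z-o[2])/v[2])
l,h=r((78,258),.036),r((425,285),.036); s=r((282,120),.055)
print(l.round(4),h.round(4),np.linalg.norm(h-l)); 
x=np.array([1,.036,0]);x/=np.linalg.norm(x);y=np.array([-x[1],x[0],0]);m=(l+h)/2
print("saucer",s.round(4),"rel. low-mid: across",(s-m)@x,"along",(s-m)@y, "vs old mid",(s-np.array([.595,.068,.036]))@x,(s-np.array([.595,.068,.036]))@y)
E
```

```text
[0.4935 0.0629 0.036 ] [0.6921 0.0692 0.036 ] 0.19874378382948316
saucer [0.598  0.1529 0.055 ] rel. low-mid: across 0.00827116553629552 along 0.0866600415318058 vs old mid 0.0060183546533726165 0.08478198444781475
```

Emit:
jog_arm:
  motion: [0.1,-0.02,0,0,0,0,-1,0.12,-0.03,0,0,0,0,-1,0.12,-0.03,0,0,0,0,-1,0.1,-0.02,0,0,0,0,-1,0,0,0,0,0,0,-1]

```text
time: 8.18
position: [0.5973, 0.0965, 0.0632]
tool_rot: [0.664, 0.748, 0.0, -0.0]
ft_force: [1.0, -2.9, 2.9]
grip_width: 0.0871
grip_force: 2.2
```

Emit:
jog_arm:
  motion: [-0.15,0,0,0,0,0,-1,-0.3,0,0,0,0,0,-1,-0.5,0,0,0,0,0,-1,-0.5,0,-0.3,0,0,0,-1,0,0,-1,0,0,0,-1,0,0,-1,0,0,0,-1,-0.5,0,-0.8,0,0,0,-1,-0.5,0,-0.5,0,0,0,-1,0,0,0,0,0,0,-1]

```text
time: 9.3
position: [0.6105, -0.004, 0.2098]
tool_rot: [0.665, 0.747, 0.001, 0.002]
ft_force: [-0.4, 0.7, -0.4]
grip_width: 0.0868
grip_force: 0.0
```

```bash
python3 - <<'E'
from h import *
import cv2
o=robot.get_obs(); print(o['time'],o['position'],o['tool_rot'],o['ft_force'])
np.save("w4.npy",np.r_[o['position'],o['tool_rot']])
cv2.imwrite("pics/w4.png",robot.camera("wrist"))
E
```

```text
9.3 [ 0.61048469 -0.00395917  0.20981339] [0.66536352 0.74651399 0.00146821 0.00246735] [-0.37311385  0.69015956 -0.38516575]
```

View pics/w4.png

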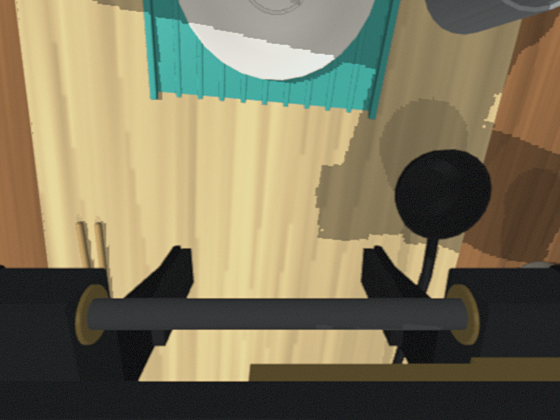

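The saucer lies on the board, with its lowest rim point at (277,80). The board's lower corners are at (155,99) and (374,118), and nothing overhangs.

```bash
python3 - <<'E'
from h import *
w=np.load("w4.npy"); c=robot.calibration("wrist"); R=Ro.from_quat(w[3:]).as_matrix(); T=np.array(c['T_tool_cam'])
def r(px,z):
    d=T[:3,:3]@np.array([(px[0]-c['cx'])/c['fx'],(px[1]-c['cy'])/c['fy'],1]); o=w[:3]+R@T[:3,3]; v=R@d
    return (o+v*(z-o[2])/v[2])
l,h=r((155,99),.036),r((374,118),.036); s=r((277,80),.0585); ring=r((274,-4),.057)
x=np.array([1,.036,0]);x/=np.linalg.norm(x);y=np.array([-x[1],x[0],0])
for m in ((l+h)/2,np.array([.595,.067,.036])):
    print(m,np.linalg.norm(h-l),"rim: board y of centre", (s-m)@y-.0988+.0755+.003, "ring x,y",(ring-m)@x,(ring-m)@y-.0988)
E
```

```text
[0.59375823 0.06708445 0.036     ] 0.19700809178039064 rim: board y of centre 0.0037655733241691277 ring x,y 0.0011425108582881931 -0.014363248061049855
[0.595 0.067 0.036] 0.19700809178039064 rim: board y of centre 0.0038946430160704234 ring x,y -9.541369379725611e-05 -0.014234178369148573
```

```bash
python3 -c "
from rig import robot
print(robot.hand_in())"
```

```text
the job is handed in; nothing more can be done
None
```

The saucer lies by itself on the drip board, about 4 mm above the board's middle and within a few mm of its centre line by my last measurement. The gripper is clear, the mug, ladle and chopsticks were not touched, and the job is handed in at about 9.3 s; no verdict came back.

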